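Close up the burnout kiln

ROBOT

A 6-joint arm with a two-finger parallel gripper is mounted at the origin on the work surface; the furniture and walls round the work are solid. World frame = base frame: x ahead of the robot, y to its left, z up, the work surface at z = 0. Lengths are in mm, angles in rad, forces in N, time in s.
With the tool pointing down it reaches from about 275 to 1000 mm from the base axis. Payload 8.4 kg.
Tool frame: the origin (TCP) lies between the finger pads; the fingertips stand 22 mm ahead of it and the grasp point (between the pads) lies 3 mm ahead of it; z points along the fingers, y is the line along which they close (so a half turn about z gives the same grasp; the last joint's range is limited). The gripper opens to 85 mm and grips with 20 to 120 N. Pads are 22 mm wide; open, the fingers measure 114 mm over their backs; the gripper's body (76 mm by 85 mm) begins 54 mm behind the grasp point. The pads swing forward as they close: fully open they stand 13 mm farther back than shut.
Start: joints at [-1.217, 0.353, 1.633, -0, 1.155, -0.002], TCP at [217.711, -585.858, 253.281] pointing down, gripper open.
Joint ranges: [-2.63, 2.63], [-0.92, 2.1], [0.06, 2.66], [-1.3, 4.44], [0, 2.69], [-3.02, 3.02]. Speed limits (rad/s): [2.22, 2.22, 2.79, 3.14, 3.14, 3.14].

INTERFACE

Orientations are given as [roll, pitch, yaw] about the fixed x, y, z axes, in that order (R = Rz(yaw) Ry(pitch) Rx(roll)).
In Python, from rig import r, grab_frame gives the robot as it stands.
- The arm moves only by the shell command python3 -m inch 'ROWS' [FORCE]. ROWS is JSON, a list of rows, each a list of 7 numbers: the turn, a rotation vector about the tool's x, y, z as a fraction of full scale, then the shift along the tool's x, y, z as a fraction of full scale, then the closure, from 0 (fully open) to 1 (shut). In form: [[rx, ry, rz, dx, dy, dz, fingers], ...]. A call has 1 to 8 rows; each row shifts and turns the commanded pose from where the row before left it, along the tool's axes as they then stand; what a row does not reach is not made up. Full scale, the value 1, is 2.5 cm for a shift and pi rad for a turn. A row lasts 1/12 s, in which the tool goes at most 41.7 mm and 7.16 degrees, less where a joint would pass 70% of its speed; a pose out of reach is approached as far as the arm can. A call with a number of a shift or a turn outside -1 to 1 is refused whole. A call with a gripper value outside its range is refused whole. The fingers move at their own pace and stop on an object; FORCE is the grip in N (left out, the last holds). Time passes only in rows, so rows that do not move let the fingers close. It gives the time, the measured TCP pose, the force, the opening and the grip force at its end, in the units of the state.
- r.sense(): the state, without advancing time (a new reading comes with each control period).
- grab_frame(name): name is "scene" or "top" or "wrist"; returns a dict with "pixels" (480x640x3 uint8, red, green, blue), "z_map" (480x640 float32, mm along the optical axis (not along the pixel's ray), 0 where there is no reading), "vertical_fov" (degrees; the focal length in pixels is half the picture's height over the tangent of half this angle, whatever the lens; pixels are square), "cx", "cy" (the principal point, pixels), "cam_to_world" (4x4, takes a point from camera to world coordinates). Camera axes: x right, y down, z forward; pixel columns grow to the right and rows downward; lengths in mm; the calibration is good to about 2 mm. A picture is of the moment at which its call begins.
- r.sign_off(): hands the job in; it is judged then, once.
The state is a dict: "clock": time; "qpos": joint angles; "qvel": joint speeds; "joint_efforts": joint torques, N m; "eef_pos": TCP position; "tcp_rot": TCP orientation; "contact_force": force on the tool from outside, world axes, zero at the start; "wrist_torque": the same for the moment, N m; "opening": opening from 0.0 (shut) to 1.0 (fully open); "grasp_force": force on a finger pad.
Only numpy, scipy, OpenCV 4.12 (cv2) and the standard library are available. Lean on these libraries where they do the work, as an engineer would, in place of code of your own. Each camera call takes 0.05 s, during which the arm holds its last target. There are 200 camera calls.

TASK

Get the bench kiln ready for a burnout: push its door fully shut so that it snaps home on its catch and stays there by itself, without slamming it, and set the vent on the roof half open by swinging its lever until it points at the long middle mark. Do not touch or shift the casting flask in the chamber, and leave the tools and bottles round the kiln where they are.

Things in the scene. Friction and masses are not known exactly. Their poses are not given: they have to be found in the camera images.
- kiln: small grey bench kiln, fixed; 165 deep (x) x 230 wide (y) x 220 high, on a white slab 185 x 260 x 12. Origin: centre of its underside, on the bench; x points from its front to its back, y to its left seen from the front, z up. Chamber 130 wide, open at the front plane (x = -82), its floor at z = 74. The upright hinge axis of the door stands at x = -96.5, y = -115 in this frame
- canopy_lip (a point): middle of the lower front edge of the steel canopy, which is the kiln's flat roof drawn forward over the door: edge 148.5 ahead of the kiln's origin, 206 above the bench, 242 wide, along the kiln's y. It stands 36 mm proud of the shut door's face, so that the door can be pushed home only from under it, with the tool leaning in
- door (a joint): angle of the door about its upright hinge at its right edge seen from the front, rad: 0 fully shut, grows as it opens to the front, up to 1.75. It stays where it is left (friction 0.2 N). A tongue inside its free edge meets a sprung roller in the left wall at about 0.075 rad: it then resists with about 6 N at the free edge (10 N at point door_face), and below 0.025 rad is drawn home to 0 and held
- door_face (a point): flat place to push, on the outer face of the door, 125 from the hinge axis, 100 above the bench. Turns with the door: its x axis points into the face (the way to push), y from the hinge to the free edge, z up. The panel spans 8 to 224 from the hinge axis, z = 66 to 204, its face 15 ahead of the axis; an upright black bar handle stands 31 off the face, 190 to 206 from the axis, z = 93 to 177
- vent (a joint): angle of the flat steel vent lever on the roof about its upright pivot, rad: 0 = vent covered, lever points to the kiln's front right; 0.785 = half open, lever points straight to the front, at the long middle one of three dark marks; 1.571 = open, points to the front left. Grows clockwise seen from above. Friction-held: takes about 1.6 N at the knob, stays where left
- vent_knob (a point): centre of the black round knob on the vent lever: 18 diameter, wide part z = 243 to 264 (this point at z = 254), 58 from the pivot axis, standing over the roof (top at z = 220; lever at z = 231 to 234). Turns with the lever
- vent_pivot (a point): point on the pivot axis of the vent lever, at the height of vent_knob, straight above the kiln's origin
- flask: steel casting flask, an upright cylinder 49 diameter, 65 high, standing loose on the chamber floor; origin at the centre of its underside
- bur_stand: round knurled stand full of burs, 74 diameter, 92 high, loose on the bench to the right of the kiln; origin at the centre of its underside
- pliers: flat-nose pliers with red handles, 135 x 37 x 8, lying loose on the bench ahead and to the right of the kiln; origin at the centre of the underside
- flux_bottle: blue bottle with black screw cap, 42 diameter, 85 high, loose on the bench to the left of the kiln; origin at the centre of its underside
- oil_bottle: white bottle with red screw cap, 34 diameter, 78 high, loose on the bench to the left of the kiln; origin at the centre of its underside

How it is judged (in metres and radians):
At the end, for the whole second after the job is handed in: The door is seated on its catch (within 0.015 rad of shut), the vent lever is within 0.12 rad (7 degrees) of the middle mark, both at rest; the flask is within 10 mm of where it stood, the bur stand, pliers and bottles within 20 mm (value of joint door below 0.015 rad and value of joint vent between 0.665 and 0.905 rad and velocity of joint door between -0.05 and 0.05 rad/s and velocity of joint vent between -0.05 and 0.05 rad/s and distance of flask from where it was at the start of the episode below 0.01 m and distance of each of bur_stand, pliers, flux_bottle, oil_bottle from where it was at the start of the episode below 0.02 m); the robot touches nothing.
It fails at once if the door is slammed (swings shut faster than 3 rad/s, before the catch takes it) (value of joint door above 0.1 rad and velocity of joint door below -3 rad/s).
It fails at once if the casting flask is touched, or shifted by more than 10 mm (distance of flask from where it was at the start of the episode above 0.01 m or contact force between flask and the arm above 0.5 N or contact force between flask and the fingers above 0.5 N).
It fails at once if the bur stand, pliers or a bottle is shifted by more than 20 mm or tipped over (distance of any of bur_stand, pliers, flux_bottle, oil_bottle from where it was at the start of the episode above 0.02 m or angle between any of bur_stand, flux_bottle, oil_bottle's own z axis and vertical above 0.5 rad).
It also fails if it takes over 58 s, if anything falls off the work surface, if the arm or the gripper's body presses on something with over 40 N, if the wrist force passes 120 N, or if a joint passes its speed limit or range.

## Working session

There is one attempt and no reset: what is moved stays moved. The work goes in short steps, Python scripts to look and compute and a shell command to move; the robot and the scene stay as the last step left them, time stands still between calls to the robot, and variables do not carry over. Pictures are saved under pics/ and viewed, at most 10 in all, crops included, and the job is handed in when it is done.

```bash
ls; mkdir -p pics; cat > h.py <<'E'
import numpy as np, cv2
from rig import r, grab_frame
def pts(f):
    z=f["z_map"].astype(float); H,W=z.shape
    fl=H/2/np.tan(np.radians(f["vertical_fov"])/2)
    u,v=np.meshgrid(np.arange(W),np.arange(H))
    P=np.stack([(u-f["cx"])/fl*z,(v-f["cy"])/fl*z,z,np.ones_like(z)],-1)
    return (P@np.array(f["cam_to_world"]).T)[...,:3]
def save(f,n): cv2.imwrite(n,cv2.cvtColor(f["pixels"],cv2.COLOR_RGB2BGR))
E
python3 - <<'E'
from h import *
for n in("scene","top"):
    f=grab_frame(n); save(f,f"pics/{n}0.png"); np.savez(f"{n}0.npz",p=pts(f),c=f["pixels"],z=f["z_map"])
    print(n,f["vertical_fov"],f["cx"],f["cy"],np.round(f["cam_to_world"],3).tolist(),(f["z_map"]>0).mean())
print(r.sense())
E
```

```text
pics
scene 50.359437339848505 329.66490299451556 237.78415734370088 [[0.855, -0.422, 0.302, 281.228], [-0.518, -0.699, 0.493, -392.02], [0.003, -0.578, -0.816, 958.562], [0.0, 0.0, 0.0, 1.0]] 0.995908203125
top 54.430658570342246 324.84201313680904 240.99659952319863 [[-0.459, -0.741, 0.489, 132.611], [-0.888, 0.385, -0.251, 321.553], [-0.002, -0.55, -0.835, 948.79], [0.0, 0.0, 0.0, 1.0]] 0.996025390625
{'clock': 0.1, 'qpos': array([-1.21739172e+00,  3.53592614e-01,  1.63402496e+00, -1.04093823e-05,
        1.15522003e+00, -2.37074758e-03]), 'qvel': array([-0.00013593, -0.00139793, -0.00181076,  0.00167115,  0.00017783,
       -0.00023989]), 'joint_efforts': array([-5.66693434e-04, -6.06360841e+01, -3.42822504e+01, -1.39583885e-04,
        3.98001837e-03, -1.56808608e-05]), 'eef_pos': array([ 217.57861588, -585.49200781,  252.64306623]), 'tcp_rot': array([-3.14034769e+00,  6.56665568e-06,  3.55779568e-01]), 'contact_force': array([-0.29760005, -0.603729  ,  0.30738178]), 'wrist_torque': array([-0.00771504, -0.04411015,  0.02993827]), 'grasp_force': 0.0, 'opening': 0.9988131079653386}
```

View pics/scene0.png

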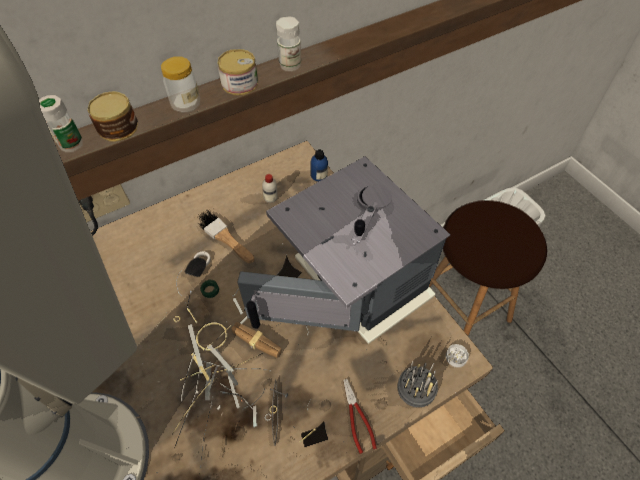

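View pics/top0.png

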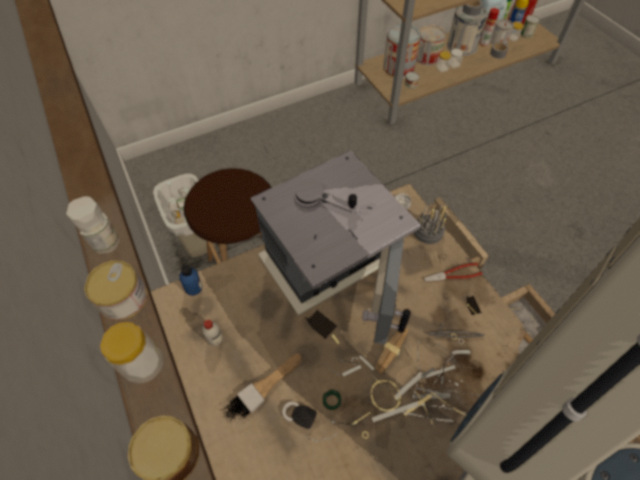

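Scene picture: the roof corners are at about (365,162), (445,237), (353,300) and (270,210). The knob is at (360,228) and the pivot disc at (372,198). The door is wide open, with its free edge at (240,285) and handle at (252,313); pliers at (360,415), bur stand at (418,383). The top view agrees: knob at (352,201), handle at (404,320).

```bash
python3 - <<'E'
from h import *
for n in("scene","top"):
    d=np.load(n+"0.npz"); p=d["p"]; c=d["c"].astype(int)
    inb=(p[...,0]>200)&(p[...,0]<1000)&(abs(p[...,1])<450)
    m=(inb&(abs(p[...,2]-220)<5)).astype(np.uint8)
    k,l,s,_=cv2.connectedComponentsWithStats(m); i=1+np.argmax(s[1:,4]); m=l==i
    P=p[m]; rect=cv2.minAreaRect(P[:,:2].astype(np.float32)); print(n,"roof",len(P),P[:,2].mean(),rect); print(np.round(cv2.boxPoints(rect),1).tolist())
    q=inb&(p[...,2]>241)&(p[...,2]<268)&(c.sum(-1)<150); 
    ys,xs=np.nonzero(q); print("knob px",xs.mean(),ys.mean(),len(xs),"pt",np.median(p[q],0), p[q].min(0),p[q].max(0))
    q=inb&(p[...,2]>222)&(p[...,2]<241); print("lever/pivot", q.sum())
    # door top slice
    q=inb&(p[...,2]>195)&(p[...,2]<206)&(c.sum(-1)>0); 
    P=p[q][:,:2]; print("slice z~200",len(P)); np.save(n+"sl.npy",P)
E
```

```text
scene roof 13069 221.16859497095933 ((612.960205078125, 58.966453552246094), (237.1778564453125, 245.02919006347656), 5.561009883880615)
[[483.1000061035156, 169.39999389648438], [506.79998779296875, -74.5], [742.9000244140625, -51.5], [719.0999755859375, 192.39999389648438]]
knob px 235.53232926512595 110.01817709685795 3851 pt [545.15042741 422.28196622 254.22910804] [200.00935047  18.09462638 241.00793405] [999.76454556 427.96020214 267.98221379]
lever/pivot 5303
slice z~200 2622
top roof 11118 221.65346170497477 ((615.0098876953125, 55.461875915527344), (238.29568481445312, 243.24249267578125), 5.450421333312988)
[[484.79998779296875, 165.1999969482422], [508.0, -76.9000015258789], [745.2000122070312, -54.29999923706055], [722.0999755859375, 187.89999389648438]]
knob px 178.65636363636364 295.80727272727273 550 pt [590.23921748 419.03462181 253.90528895] [269.91000731  21.5274734  244.40973723] [999.86651118 420.02398875 267.95288352]
lever/pivot 5669
slice z~200 661
```

```bash
cat >> h.py <<'E'
O=np.array([643.5,60.]); YAW=0.096
ex=np.array([np.cos(YAW),np.sin(YAW)]); ey=np.array([-ex[1],ex[0]])
def loc(p): return np.stack([(p[...,:2]-O)@ex,(p[...,:2]-O)@ey,p[...,2]],-1)
def door(p,l,lo=70,hi=204):
    # points of door panel in kiln frame: in front of kiln, under canopy height
    h=np.array([-96.5,-115])
    q=(l[...,2]>lo)&(l[...,2]<hi)&(l[...,0]<-152)&(np.hypot(l[...,0]-h[0],l[...,1]-h[1])<240)
    return q
E
python3 - <<'E'
from h import *
for n in("scene","top"):
    d=np.load(n+"0.npz"); p=d["p"]; c=d["c"].astype(int); l=loc(p)
    q=(np.hypot(l[...,0],l[...,1])<90)&(l[...,2]>244)&(l[...,2]<272); P=l[q]
    print(n,"knob local",len(P),P.mean(0),P.min(0),P.max(0))
    t=P[P[:,2]>P[:,2].max()-5]; print(" top",t.mean(0),len(t))
    q=(np.hypot(l[...,0],l[...,1])<90)&(l[...,2]>223)&(l[...,2]<242); P=l[q]; print(" low",P.mean(0),P.min(0),P.max(0))
    m=door(p,l); P=l[m]; v=P[:,:2]-np.array([-96.5,-115]); print("door n",m.sum(),P.min(0),P.max(0))
    t=P[(P[:,2]>196)]; v=t[:,:2]-np.array([-96.5,-115])
    if len(t)>5:
        ln=cv2.fitLine(t[:,:2].astype(np.float32),cv2.DIST_HUBER,0,.01,.01).ravel(); print("toppts",len(t),"line",ln,"maxr",np.hypot(*v.T).max(), "angle", np.arctan2(-ln[0],ln[1]))
# other objects: bounding of small things in local/world (scene)
    inb=(p[...,0]>200)&(p[...,0]<900)&(abs(p[...,1])<350)&(p[...,2]>2)&(p[...,2]<150)
    R,G,B=c[...,0],c[...,1],c[...,2]
    for nm,mm in(("red",(R>2*G)&(R>2*B)&(R>80)),("blue",(B>1.5*R)&(B>60))):
        q=inb&mm; k,lb,s,_=cv2.connectedComponentsWithStats(q.astype(np.uint8))
        for i in range(1,k):
            if s[i,4]>25: print(nm,s[i,4],"world",p[lb==i].mean(0).round(),p[lb==i].min(0).round(),p[lb==i].max(0).round())
    q=(l[...,1]<-125)&(l[...,1]>-330)&(l[...,0]>-400)&(l[...,0]<150)&(l[...,2]>40)&(l[...,2]<110)
    k,lb,s,_=cv2.connectedComponentsWithStats(q.astype(np.uint8))
    for i in range(1,k):
        if s[i,4]>40: print("right",s[i,4],"world",p[lb==i].min(0).round(),p[lb==i].max(0).round())
E
```

```text
scene knob local 140 [-52.20400241 -30.91256051 260.38087688] [-59.39654811 -37.39631734 244.83434328] [-42.69539909 -19.59301759 270.95523065]
 top [-50.18074595 -29.02064016 267.6195895 ] 50
 low [  6.15753339   6.48012545 231.12417761] [-89.09310943 -88.47261239 223.00381098] [ 84.25067577  89.94782088 241.31487356]
door n 3272 [-272.01235992  -82.52286904   70.02320916] [-152.02528034   45.65451353  203.99837294]
toppts 440 line [   0.7106831    -0.70351225 -205.14351     -24.243614  ] maxr 224.15815916896648 angle -2.351124
red 163 world [ 474. -207.    7.] [ 462. -248.    3.] [ 481. -163.   13.]
red 169 world [ 451. -201.    7.] [ 438. -242.    2.] [ 470. -160.   11.]
blue 70 world [707. 346.  57.] [694. 340.  41.] [723. 350.  70.]
right 72 world [ 565. -206.   41.] [ 608. -174.   80.]
right 132 world [ 578. -227.   40.] [ 609. -203.   94.]
top knob local 118 [-51.33884637 -28.35003719 260.11139396] [-57.74671204 -38.44298379 244.04987482] [-40.57457012 -21.84990717 269.99700139]
 top [-49.46887447 -29.83598861 267.56157402] 51
 low [  3.92318902   5.63061499 230.197482  ] [-89.62172172 -88.24725198 223.00023316] [ 84.36216505  86.65606414 241.38935581]
door n 1416 [-270.92278146  -81.31474163   70.02185174] [-152.09985109   56.45016032  203.99466466]
toppts 164 line [   0.6855992    -0.72797924 -218.15384       2.098964  ] maxr 222.58379560998807 angle -2.386166
red 52 world [ 475. -207.    7.] [ 464. -246.    3.] [ 480. -172.   13.]
red 70 world [ 451. -203.    7.] [ 439. -241.    3.] [ 468. -166.   12.]
blue 46 world [703. 346.  59.] [695. 342.  38.] [716. 350.  69.]
right 150 world [ 582. -228.   40.] [ 625. -170.   88.]
right 90 world [ 566. -229.   40.] [ 596. -194.   92.]
```

```bash
python3 -m inch '[[0,0,-0.038,0,0,-0.2,1],[0,0,-0.038,0,0,-0.2,1],[0,0,-0.038,0,0,-0.2,1],[0,0,-0.038,0,0,-0.2,1],[0,0,-0.038,0,0,-0.2,1],[0,0,-0.038,0,0,-0.2,1],[0,0,-0.038,0,0,-0.2,1],[0,0,-0.038,0,0,-0.2,1]]' 
python3 -m inch '[[0,0,-0.038,0,0,0,1],[0,0,-0.038,0,0,0,1],[0,0,-0.038,0,0,0,1],[0,0,0,0,0,0,1]]'
```

```text
clock: 0.77
eef_pos: [217.6, -585.6, 293.1]
tcp_rot: [-3.141, -0.001, 1.317]
contact_force: [-0.6, -0.1, -0.8]
opening: -0.0
grasp_force: 0.0
clock: 1.1
eef_pos: [217.7, -585.6, 292.9]
tcp_rot: [-3.141, -0.001, 1.674]
contact_force: [0.8, 0.8, 0.6]
opening: 0.002
grasp_force: 0.0
```

```bash
cat >> h.py <<'E'
def tolocal():
    s=r.sense(); p=s["eef_pos"]; l=loc(np.array(p)); from scipy.spatial.transform import Rotation as R
    M=R.from_euler("xyz",s["tcp_rot"]).as_matrix()
    K=np.array([[ex[0],ex[1],0],[ey[0],ey[1],0],[0,0,1]]); M=K@M
    print("t",round(s["clock"],2),"TCP local",l.round(1),"tip",(l+22*M[:,2]).round(1),"F",s["contact_force"].round(1),"q",s["qpos"].round(2))
    print("tool axes in kiln frame x,y,z:",M.T.round(3).tolist()); return l,M
def need(tip):  # shift (mm, tool axes) that brings the tip to a kiln-frame point
    l,M=tolocal(); print("shift tool mm",(M.T@(np.array(tip)-l-22*M[:,2])).round(1),"in units",(M.T@(np.array(tip)-l-22*M[:,2])/25).round(2))
E
python3 -c "
from h import *
need([-52,-66,246])"
```

```text
t 1.1 TCP local [-485.8 -601.8  292.9] tip [-485.8 -601.8  270.9] F [0.8 0.8 0.6] q [-1.22  0.32  1.59  0.    1.23 -1.32]
tool axes in kiln frame x,y,z: [[-0.008, 1.0, 0.001], [1.0, 0.008, -0.0], [-0.0, 0.001, -1.0]]
shift tool mm [532.5 437.9  25.2] in units [21.3  17.51  1.01]
```

```bash
for i in 1; do python3 -m inch '[[0,0,0,0.88,0.73,0,1],[0,0,0,0.88,0.73,0,1],[0,0,0,0.88,0.73,0,1],[0,0,0,0.88,0.73,0,1],[0,0,0,0.88,0.73,0,1],[0,0,0,0.88,0.73,0,1],[0,0,0,0.88,0.73,0,1],[0,0,0,0.88,0.73,0,1]]' >/dev/null; done
python3 -m inch '[[0,0,0,0.88,0.73,0,1],[0,0,0,0.88,0.73,0,1],[0,0,0,0.88,0.73,0,1],[0,0,0,0.88,0.73,0,1],[0,0,0,0.88,0.73,0,1],[0,0,0,0.88,0.73,0,1],[0,0,0,0.88,0.73,0,1],[0,0,0,0.88,0.73,0,1]]' >/dev/null
python3 -m inch '[[0,0,0,0.88,0.73,0,1],[0,0,0,0.88,0.73,0,1],[0,0,0,0.88,0.73,0,1],[0,0,0,0.88,0.73,0,1],[0,0,0,0.88,0.73,0,1],[0,0,0,0.88,0.73,0,1],[0,0,0,0,0,0,1]]'
python3 - <<'E'
from h import *
need([-54,-66,246])
f=grab_frame("scene"); cv2.imwrite("pics/s1.png",cv2.resize(f["pixels"][130:310,230:470,::-1],None,fx=3,fy=3))
E
```

```text
clock: 3.02
eef_pos: [572.0, -61.3, 293.0]
tcp_rot: [3.14, -0.001, 1.667]
contact_force: [-0.5, -0.7, 0.2]
opening: -0.003
grasp_force: 0.0
t 3.02 TCP local [ -82.8 -113.8  293. ] tip [ -82.8 -113.8  271. ] F [-0.5 -0.7  0.2] q [-0.11  0.24  1.7   0.    1.2  -0.21]
tool axes in kiln frame x,y,z: [[-0.0, 1.0, 0.001], [1.0, 0.0, 0.001], [0.001, 0.001, -1.0]]
shift tool mm [47.8 28.7 25.1] in units [1.91 1.15 1.01]
```

View pics/s1.png

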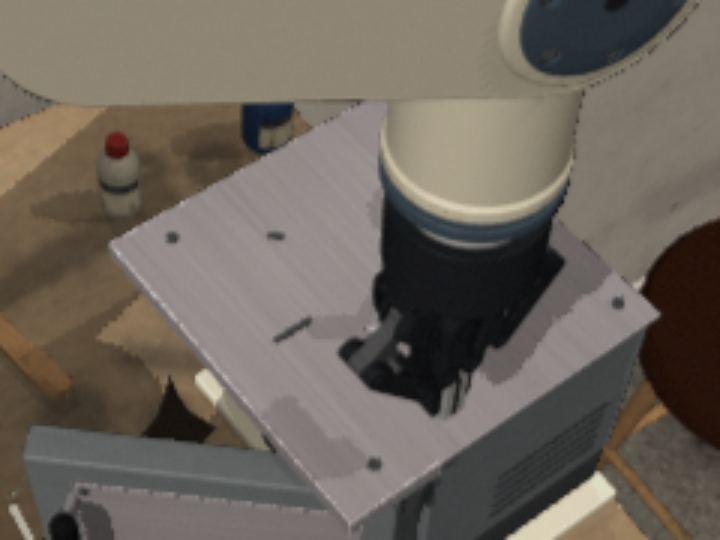

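The closed fingers are over the front-right corner of the roof, at crop (450,390), and the knob is hidden behind them. The middle mark is visible at (293,328). I'll lower beside the knob and push it gently to kiln-left, stopping short.

```bash
python3 -m inch '[[0,0,0,0.64,0.38,0.2,1],[0,0,0,0.64,0.38,0.2,1],[0,0,0,0.64,0.38,0.2,1],[0,0,0,0,0,0.2,1],[0,0,0,0,0,0.2,1],[0,0,0,0,0,0,1]]'
python3 -m inch '[[0,0,0,0.3,0,0,1],[0,0,0,0.3,0,0,1],[0,0,0,0.25,0,0,1],[0,0,0,0.25,0,0,1],[0,0,0,0.25,0,0,1],[0,0,0,0.2,0,0,1],[0,0,0,0.15,0,0,1],[0,0,0,0,0,0,1]]'
python3 - <<'E'
from h import *
tolocal()
for n in("scene","top"):
    f=grab_frame(n);l=loc(pts(f)); np.save(n+"_l.npy",l)
    q=(abs(l[...,0]+55)<35)&(abs(l[...,1])<60)&(l[...,2]>240)&(l[...,2]<272); P=l[q]
    print(n,len(P), P.mean(0) if len(P) else "")
    save(f,f"pics/{n}2.png")
E
```

```text
clock: 3.57
eef_pos: [592.3, -15.2, 267.0]
tcp_rot: [-3.139, 0.0, 1.667]
contact_force: [0.8, 0.3, 0.5]
opening: 0.002
grasp_force: 0.0
clock: 4.23
eef_pos: [589.4, 29.0, 268.4]
tcp_rot: [3.141, -0.0, 1.67]
contact_force: [0.5, 0.8, -0.2]
opening: 0.002
grasp_force: 0.0
t 4.23 TCP local [-56.8 -25.7 268.4] tip [-56.8 -25.6 246.4] F [ 0.5  0.8 -0.2] q [ 0.05  0.28  1.69  0.    1.16 -0.05]
tool axes in kiln frame x,y,z: [[-0.003, 1.0, 0.0], [1.0, 0.003, 0.001], [0.001, 0.0, -1.0]]
scene 106 [-61.83400739 -31.51778976 262.3485613 ]
top 200 [-60.27463392 -10.51689826 261.31064139]
```

```bash
python3 -c "
import cv2
a=cv2.imread('pics/top2.png')[150:310,230:440]; b=cv2.imread('pics/scene2.png')[150:310,250:460]
cv2.imwrite('pics/c2.png',cv2.resize(cv2.hconcat([a,b]),(798,304),interpolation=cv2.INTER_CUBIC))"
```

```text
(no output)
```

View pics/c2.png

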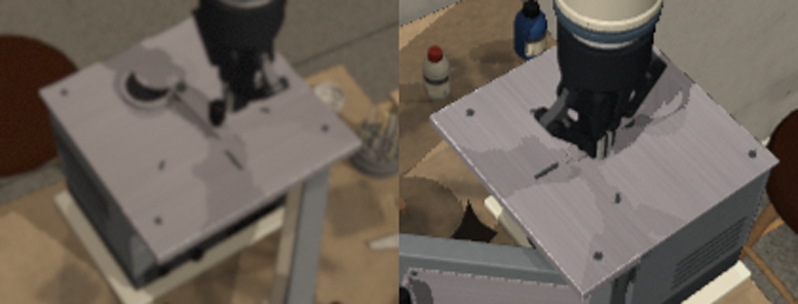

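Top view (left half): the lever nearly points at the middle mark at (235,160), with the knob at (217,112) touching the finger. I'll push about 5 mm more, back off, lift and measure.

```bash
python3 -m inch '[[0,0,0,0.1,0,0,1],[0,0,0,0.1,0,0,1],[0,0,0,0,0,0,1],[0,0,0,-0.3,0,0,1],[0,0,0,-0.6,0,0,1],[0,0,0,-0.6,0,-0.6,1],[0,0,0,-0.8,-0.5,-0.8,1],[0,0,0,0,-0.5,0,1]]' | head -2
python3 - <<'E'
from h import *
tolocal()
for n in("scene","top"):
    f=grab_frame(n);l=loc(pts(f)); 
    q=(abs(l[...,0]+55)<20)&(abs(l[...,1])<25)&(l[...,2]>246)&(l[...,2]<272); P=l[q]
    if len(P): t=P[P[:,2]>262]; print(n,len(P),P.min(0).round(1),P.max(0).round(1),"top",t.mean(0),len(t),"vent",.785+np.arctan2(t[:,1].mean(),-t[:,0].mean()))
E
```

```text
clock: 5.0
eef_pos: [571.6, -29.6, 306.6]
t 5.0 TCP local [-80.2 -82.3 306.6] tip [-80.1 -82.3 284.6] F [0.4 0.7 0.6] q [-0.05  0.22  1.69 -0.    1.22 -0.15]
tool axes in kiln frame x,y,z: [[-0.001, 1.0, -0.002], [1.0, 0.001, 0.005], [0.005, -0.002, -1.0]]
scene 20 [-67.1  -1.7 256.9] [-59.6   6.8 268.9] top [-63.45615488   2.11568823 266.31228981] 17 vent 0.8183286001201672
top 114 [-66.2 -11.2 246. ] [-48.4   5.9 270.5] top [-58.02348109  -1.71034193 266.70041641] 66 vent 0.7555318123922075
```

Vent measures 0.76–0.82, so the lever is set. Next I'll lean the tool 60° while still high, with its yaw turned about 0.35 rad toward the door's normal.

```bash
python3 -m inch '[[0,0,-0.037,0,-0.6,0,1],[0,0,-0.037,0,-0.6,0,1],[0,0,-0.037,0,-0.6,0,1],[-0.039,0,0,0,0,0,1],[-0.039,0,0,0,0,0,1],[-0.039,0,0,0,0,0,1],[-0.039,0,0,0,0,0,1],[0,0,0,0,0,0,1]]' >/dev/null
python3 -m inch '[[-0.039,0,0,0,0,0,1],[-0.039,0,0,0,0,0,1],[-0.039,0,0,0,0,0,1],[-0.039,0,0,0,0,0,1],[-0.02,0,0,0,0,0,1],[0,0,0,0,0,0,1]]' |head -2
python3 -c "
from h import *
need([-260,-70,300])
need([-255,-60,100])"
```

```text
clock: 6.27
eef_pos: [524.0, -29.6, 299.6]
t 6.27 TCP local [-127.5  -77.8  299.6] tip [-111.7  -71.3  285.7] F [-1.9  1.6 -1. ] q [-0.45 -0.01  2.28  1.28  0.71 -1.87]
tool axes in kiln frame x,y,z: [[-0.361, 0.933, 0.021], [0.593, 0.212, 0.777], [0.72, 0.292, -0.63]]
shift tool mm [  55.   -76.6 -115.4] in units [ 2.2  -3.07 -4.61]
t 6.27 TCP local [-127.5  -77.8  299.6] tip [-111.7  -71.3  285.7] F [-1.9  1.6 -1. ] q [-0.45 -0.01  2.28  1.28  0.71 -1.87]
tool axes in kiln frame x,y,z: [[-0.361, 0.933, 0.021], [0.593, 0.212, 0.777], [0.72, 0.292, -0.63]]
shift tool mm [  58.4 -226.9   17.1] in units [ 2.33 -9.07  0.68]
```

```bash
python3 -m inch '[[0,0,0,0,0,0,1],[0,0,0,0,0,0,1]]' |head -2
python3 - <<'E'
from h import *
from scipy.optimize import least_squares
tolocal()
D=np.array([[.35359,1.63402,1.15522,625,252.64],[.32,1.59,1.23,624.8,293],[.24,1.70,1.20,575.3,293],[.28,1.69,1.16,590.1,268.4],[.22,1.69,1.22,572.4,306.6]])
def f(x,D=D):
    a,h,L1,L2,g,c=x; q2,q3=D[:,0],D[:,1]
    R=a+L1*np.sin(q2)+L2*np.sin(q2+q3-g); Z=h+L1*np.cos(q2)+L2*np.cos(q2+q3-g)-c
    return np.r_[R-D[:,3],Z-D[:,4]]
for g0 in(0,.2):
  s=least_squares(f,[50,300,450,450,g0,200]); print(s.x,s.cost)
E
```

```text
clock: 6.43
eef_pos: [525.4, -30.1, 301.5]
t 6.43 TCP local [-126.2  -78.4  301.5] tip [-110.3  -72.   287.6] F [ 0.1  0.1 -0.3] q [-0.45 -0.01  2.27  1.27  0.71 -1.86]
tool axes in kiln frame x,y,z: [[-0.361, 0.933, 0.017], [0.594, 0.215, 0.775], [0.719, 0.29, -0.631]]
[-1.59340504e+01  1.78377026e+03  5.49618977e+02  5.13029631e+02
 -8.35683675e-02  1.80225759e+03] 9.364308674098302
[-1.59340625e+01  1.78482511e+03  5.49619003e+02  5.13029646e+02
 -8.35684068e-02  1.80331243e+03] 9.364308674100906
```

```bash
python3 -m inch '[[0,0,0,0.4,-0.5,-0.75,1],[0,0,0,0.4,-0.5,-0.75,1],[0,0,0,0.4,-0.5,-0.75,1],[0,0,0,0.4,-0.5,-0.75,1],[0,0,0,0.3,-0.5,-0.75,1],[0,0,0,0.3,-0.5,-0.75,1],[0,0,0,0,0,0,1],[0,0,0,0,0,0,1]]' |head -2
python3 -c "
from h import *
need([-255,-65,100])"
```

```text
clock: 7.1
eef_pos: [379.7, -42.6, 315.4]
t 7.1 TCP local [-272.4  -76.8  315.4] tip [-256.5  -70.5  301.6] F [ 0.3 -0.5  0.4] q [-0.79 -0.28  2.44  1.08  0.99 -1.88]
tool axes in kiln frame x,y,z: [[-0.358, 0.934, 0.015], [0.593, 0.215, 0.776], [0.721, 0.286, -0.631]]
shift tool mm [   1.7 -154.3  129.8] in units [ 0.07 -6.17  5.19]
```

```bash
python3 -m inch '[[0,0,0,0,-0.77,0.65,1],[0,0,0,0,-0.77,0.65,1],[0,0,0,0,-0.77,0.65,1],[0,0,0,0,-0.77,0.65,1],[0,0,0,0,-0.77,0.65,1],[0,0,0,0,-0.77,0.65,1],[0,0,0,0,-0.77,0.65,1],[0,0,0,0,0,0,1]]' |head -2
python3 - <<'E'
from h import *
need([-195,-37,95])
f=grab_frame("scene"); save(f,"pics/s3.png")
E
```

```text
clock: 7.77
eef_pos: [380.8, -35.9, 132.7]
t 7.77 TCP local [-270.7  -70.3  132.7] tip [-255.   -63.8  118.7] F [-1.5 -0.9  0.8] q [-0.76  0.33  2.62  1.72  0.84 -2.85]
tool axes in kiln frame x,y,z: [[-0.362, 0.932, 0.027], [0.599, 0.211, 0.772], [0.714, 0.296, -0.635]]
shift tool mm [ 2.6 23.3 65.8] in units [0.1  0.93 2.63]
```

View pics/s3.png

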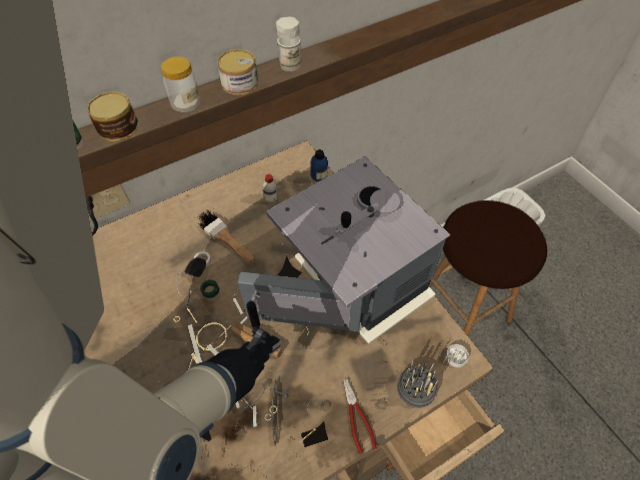

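The gripper stands leaning in front of the open door, tip near (268,345), with the handle at (252,315) and everything else undisturbed; the lever with its knob at (345,218) points at the middle mark at (328,240). q6 is close to its limit, so I'll roll the tool 90° about its own axis, which doesn't affect the push.

```bash
python3 -m inch '[[0,0,0.038,0,0,0,1],[0,0,0.038,0,0,0,1],[0,0,0.038,0,0,0,1],[0,0,0.038,0,0,0,1],[0,0,0.038,0,0,0,1],[0,0,0.038,0,0,0,1],[0,0,0.038,0,0,0,1],[0,0,0.038,0,0,0,1]]' |head -1
python3 -m inch '[[0,0,0.038,0,0,0,1],[0,0,0.038,0,0,0,1],[0,0,0.038,0,0,0,1],[0,0,0.038,0,0,0,1],[0,0,0.038,0,0,0,1],[0,0,0,0,0,0,1]]' |head -2
python3 -c "
from h import *
need([-215,-45,95])"
```

```text
clock: 8.48
clock: 8.98
eef_pos: [383.0, -37.8, 140.7]
t 8.98 TCP local [-268.7  -72.4  140.7] tip [-252.8  -66.1  126.9] F [-0.  -0.8 -0.3] q [-0.76  0.3   2.62  1.71  0.84 -1.28]
tool axes in kiln frame x,y,z: [[0.584, 0.229, 0.778], [0.368, -0.93, -0.003], [0.723, 0.288, -0.628]]
shift tool mm [ 2.1 -5.6 53.4] in units [ 0.08 -0.22  2.14]
```

```bash
python3 -m inch '[[0,0,0,0.02,-0.05,0.5,1],[0,0,0,0.02,-0.05,0.5,1],[0,0,0,0.02,-0.05,0.5,1],[0,0,0,0.02,-0.05,0.5,1],[0,0,0,0,0,0,1]]' |head -2
python3 - <<'E'
from h import *
l,M=tolocal(); tip=l+22*M[:,2]
for ph in(.7,.5,.3,.2,.1,.05,0,-.03):
    P=np.array([-96.5-125*np.sin(ph)-15*np.cos(ph),-115+125*np.cos(ph)-15*np.sin(ph),90]); print(ph,P.round(),"shift units",(M.T@(P-tip)/25).round(2)); tip=P
E
```

```text
clock: 9.4
eef_pos: [417.0, -14.0, 109.5]
t 9.4 TCP local [-232.6  -51.9  109.5] tip [-216.7  -45.5   95.7] F [-0.5  0.2 -0. ] q [-0.59  0.44  2.6   2.    0.85 -1.45]
tool axes in kiln frame x,y,z: [[0.581, 0.237, 0.779], [0.374, -0.927, 0.002], [0.723, 0.29, -0.627]]
0.7 [-188.  -29.   90.] shift units [ 0.63 -0.19  1.15]
0.5 [-170.  -12.   90.] shift units [ 0.6  -0.33  0.74]
0.3 [-148.   -0.   90.] shift units [ 0.63 -0.14  0.78]
0.2 [-136.    5.   90.] shift units [0.32 0.01 0.39]
0.1 [-124.    8.   90.] shift units [0.31 0.06 0.39]
0.05 [-118.    9.   90.] shift units [0.16 0.05 0.19]
0 [-112.   10.   90.] shift units [0.15 0.06 0.19]
-0.03 [-108.   10.   90.] shift units [0.09 0.04 0.11]
```

Now the push, to about 0.3 rad first, watching the force.

```bash
python3 -m inch '[[0,0,0,0.16,-0.05,0.29,1],[0,0,0,0.16,-0.05,0.29,1],[0,0,0,0.16,-0.05,0.29,1],[0,0,0,0.16,-0.05,0.29,1],[0,0,0,0.15,-0.08,0.19,1],[0,0,0,0.15,-0.08,0.19,1],[0,0,0,0.15,-0.08,0.19,1],[0,0,0,0.15,-0.08,0.19,1]]' |head -4
python3 -m inch '[[0,0,0,0.15,-0.03,0.19,1],[0,0,0,0.15,-0.03,0.19,1],[0,0,0,0.15,-0.03,0.19,1],[0,0,0,0.15,-0.03,0.19,1],[0,0,0,0,0,0,1]]' |head -4
python3 - <<'E'
from h import *
need([-124,8,90])
f=grab_frame("scene"); save(f,"pics/s4.png"); p=pts(f); l=loc(p); m=door(p,l,150,204); P=l[m]; print(m.sum(),P.min(0) if len(P) else 0,P.max(0) if len(P) else 0)
E
```

```text
clock: 10.07
eef_pos: [460.1, 23.4, 103.1]
tcp_rot: [-3.141, -0.891, 0.475]
contact_force: [-0.6, -1.1, -0.1]
clock: 10.48
eef_pos: [480.8, 37.3, 102.3]
tcp_rot: [-3.14, -0.891, 0.475]
contact_force: [-0.6, 1.0, 0.9]
t 10.48 TCP local [-164.1   -7.   102.3] tip [-148.2   -0.7   88.4] F [-0.6  1.   0.9] q [-0.3   0.47  2.53  2.27  0.79 -1.42]
tool axes in kiln frame x,y,z: [[0.584, 0.233, 0.778], [0.371, -0.929, -0.001], [0.722, 0.289, -0.629]]
shift tool mm [17.4  1.  19. ] in units [0.69 0.04 0.76]
1223 [-305.2337379   -94.88038456  150.00503494] [-152.01439258  101.0404433   203.97067779]
```

View pics/s4.png

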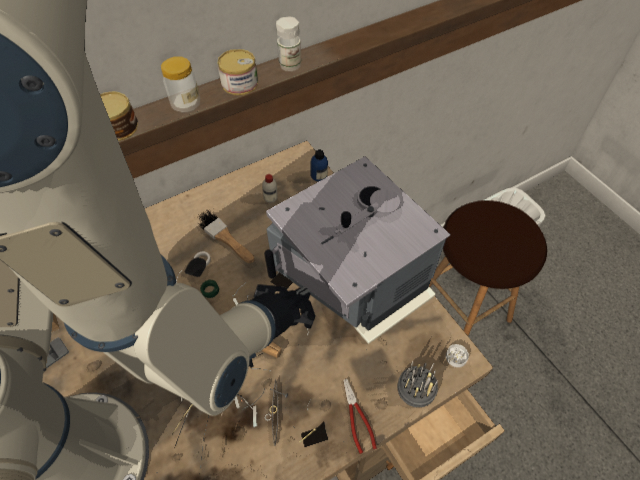

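The door is now nearly shut (handle at (270,263), panel mostly under the canopy) and the gripper is under the canopy lip near (300,305). I'll go on to 0.1, then slowly through the catch.

```bash
python3 -m inch '[[0,0,0,0.1,0,0.13,1],[0,0,0,0.1,0,0.13,1],[0,0,0,0.1,0,0.13,1],[0,0,0,0.1,0.01,0.13,1],[0,0,0,0.1,0.02,0.13,1],[0,0,0,0.1,0.02,0.13,1],[0,0,0,0.1,0.02,0.13,1]]' |head -4
python3 -m inch '[[0,0,0,0.05,0.02,0.07,1],[0,0,0,0.05,0.02,0.07,1],[0,0,0,0.05,0.02,0.07,1],[0,0,0,0.05,0.02,0.07,1]]' |head -4
python3 -c "
from h import *
need([-111.5,10,90])"
```

```text
clock: 11.12
eef_pos: [506.0, 48.4, 101.1]
tcp_rot: [-3.139, -0.889, 0.473]
contact_force: [-9.2, -5.8, 3.7]
clock: 11.45
eef_pos: [513.5, 50.6, 100.2]
tcp_rot: [-3.138, -0.888, 0.472]
contact_force: [-18.2, -8.2, 8.7]
t 11.45 TCP local [-130.3    3.1  100.2] tip [-114.5    9.5   86.3] F [-18.2  -8.2   8.7] q [-0.22  0.48  2.47  2.32  0.75 -1.38]
tool axes in kiln frame x,y,z: [[0.587, 0.232, 0.776], [0.37, -0.929, -0.002], [0.72, 0.289, -0.631]]
shift tool mm [ 4.8  0.6 -0. ] in units [ 0.19  0.02 -0.  ]
```

```bash
python3 -m inch '[[0,0,0,0.04,0.01,0.05,1],[0,0,0,0,0,0,1]]' |head -4
python3 -c "
from h import *
need([-111.5,10,90])"
```

```text
clock: 11.62
eef_pos: [513.3, 51.2, 99.3]
tcp_rot: [-3.136, -0.885, 0.471]
contact_force: [-14.7, -6.6, 5.4]
t 11.62 TCP local [-130.4    3.7   99.3] tip [-114.6   10.    85.4] F [-14.7  -6.6   5.4] q [-0.22  0.48  2.47  2.32  0.74 -1.38]
tool axes in kiln frame x,y,z: [[0.59, 0.232, 0.774], [0.37, -0.929, -0.004], [0.718, 0.288, -0.634]]
shift tool mm [ 5.4  1.2 -0.7] in units [ 0.22  0.05 -0.03]
```

Stopped hard at about 15 N. I'll back off and check with the wrist camera and depth.

```bash
python3 -m inch '[[0,0,0,-0.12,-0.07,-0.15,1],[0,0,0,-0.36,-0.22,-0.44,1],[0,0,0,-0.36,-0.22,-0.44,1],[0,0,0,-0.36,-0.22,-0.44,1],[0,0,0,-0.36,-0.22,-0.44,1],[0,0,0,-0.36,-0.22,-0.44,1],[0,0,0,0,0,0,1],[0,0,0,0,0,0,1]]' |head -4
python3 - <<'E'
from h import *
tolocal()
for n in("wrist","scene"):
    f=grab_frame(n); save(f,f"pics/{n}5.png"); l=loc(pts(f))
    q=(l[...,0]>-175)&(l[...,0]<-95)&(l[...,1]>-100)&(l[...,1]<72)&(l[...,2]>75)&(l[...,2]<190); P=l[q]; print(n,len(P))
    for a in range(-100,75,25):
        t=P[(P[:,1]>=a)&(P[:,1]<a+25)]
        if len(t)>10: print(a,len(t),np.percentile(t[:,0],[10,50,90]).round(1), t[:,2].mean().round())
E
```

```text
clock: 12.28
eef_pos: [435.5, 42.0, 100.5]
tcp_rot: [-3.139, -0.89, 0.472]
contact_force: [-0.2, -0.5, 0.6]
t 12.28 TCP local [-208.8    2.   100.5] tip [-192.9    8.4   86.7] F [-0.2 -0.5  0.6] q [-0.33  0.48  2.62  2.3   0.86 -1.52]
tool axes in kiln frame x,y,z: [[0.585, 0.231, 0.777], [0.369, -0.929, -0.002], [0.722, 0.288, -0.629]]
wrist 78920
-100 7582 [-110.8 -109.8 -108.4] 119.0
-75 15709 [-111.  -110.2 -109.1] 145.0
-50 15834 [-111.  -110.2 -109.1] 148.0
-25 13051 [-111.1 -110.3 -109.4] 144.0
0 10883 [-111.1 -110.4 -109.5] 140.0
25 9081 [-111.1 -110.4 -109.6] 137.0
50 6780 [-111.2 -110.5 -109.7] 133.0
scene 370
-100 117 [-111.3 -109.7 -109. ] 106.0
-75 45 [-111.7 -110.6 -109.5] 89.0
-50 48 [-111.6 -110.4 -109.4] 88.0
-25 43 [-111.6 -110.7 -109.3] 89.0
0 43 [-111.8 -110.7 -109.7] 89.0
25 41 [-111.6 -110.8 -109.6] 89.0
50 33 [-112.  -111.  -109.7] 89.0
```

View pics/wrist5.png

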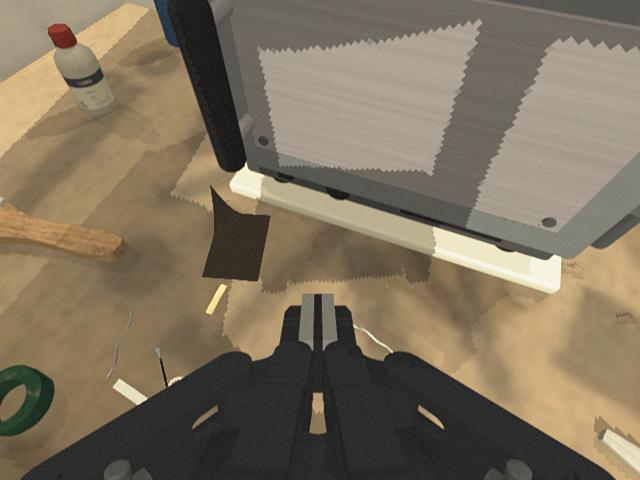

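Wrist view: the door face is flush under the canopy, handle at (210,85), panel edge to edge. Depth shows it flat at x = −110.5 with a slope of about 0.004 rad, so it's seated. One last vent check and a check that the loose items haven't moved.

```bash
python3 - <<'E'
from h import *
for n in("scene","top"):
    f=grab_frame(n);p=pts(f);l=loc(p)
    q=(abs(l[...,0]+55)<20)&(abs(l[...,1])<25)&(l[...,2]>246)&(l[...,2]<272); P=l[q]; t=P[P[:,2]>262]
    print(n,"knob",t.mean(0),len(t),"vent",.785+np.arctan2(t[:,1].mean(),-t[:,0].mean()))
    q=(l[...,0]<-20)&(l[...,0]>-50)&(abs(l[...,1])<15)&(l[...,2]>227)&(l[...,2]<238); t=l[q]
    if len(t)>10: print(" lever mid",t.mean(0),len(t),"vent",.785+np.arctan2(t[:,1].mean(),-t[:,0].mean()))
    c=f["pixels"].astype(int); R,G,B=c[...,0],c[...,1],c[...,2]; inb=(p[...,0]>200)&(p[...,0]<900)&(abs(p[...,1])<350)&(p[...,2]>2)&(p[...,2]<150)
    for nm,mm in(("red",(R>2*G)&(R>2*B)&(R>80)),("blue",(B>1.5*R)&(B>60))):
        k,lb,s,_=cv2.connectedComponentsWithStats((inb&mm).astype(np.uint8))
        for i in range(1,k):
            if s[i,4]>25: print(nm,s[i,4],p[lb==i].mean(0).round())
E
```

```text
scene knob [-58.90893674  -1.66261027 266.30418814] 73 vent 0.7567840939565562
 lever mid [-33.62040657  -0.65538972 235.17481659] 106 vent 0.7655086615003808
red 164 [ 474. -207.    7.]
red 171 [ 451. -201.    7.]
blue 27 [709. 347.  63.]
top knob [-58.00405382  -1.60632344 267.12357656] 64 vent 0.7573137801345202
 lever mid [-32.02095479  -0.29026515 235.51722941] 74 vent 0.7759353981940655
red 35 [ 477. -196.    7.]
red 33 [ 459. -183.    7.]
```

```bash
python3 -c "
from rig import r
print(r.sign_off())"
```

```text
the job is handed in; nothing more can be done
None
```

I handed the job in: the door measures shut on its catch (about 0.004 rad) and the vent lever sits at about 0.76 rad, within tolerance of the middle mark. The pliers hadn't moved, the bottles and bur stand were never approached and the tool never entered the chamber, but the hand-in gave no pass/fail result.

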